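# Shroud the terminal, then free the guard and hold it open

### The arm

A 6-joint arm with a two-finger parallel gripper is mounted at the origin on the work surface. World frame = base frame: x ahead of the robot, y to its left, z up, the work surface at z = 0. Lengths are in m, angles in rad, forces in N, time in s.
With the tool pointing down it reaches from about 0.35 to 0.775 m from the base axis. Payload 7.3 kg.
Tool frame: the origin (TCP) lies at the centre of the arm's flange, where the gripper is bolted on; the fingertips stand 178 mm ahead of it and the grasp point (between the pads) lies robot.pinch_z ahead of it (robot.pinch_z is the distance from the TCP to the grasp point, in m); x points along the fingers, z is the direction in which the jaws open and shut, and the axes are right-handed (so a half turn about x gives the same grasp; the last joint's range is limited). The gripper opens to 92 mm and grips with 3 to 60 N. Pads are 19 mm wide; open, the fingers measure 130 mm over their backs; the gripper's body (75 mm by 190 mm) begins 47 mm behind the grasp point.
Start: joints at [1.149, 0.342, 1.524, -0, 1.275, -0.146], TCP at [0.143, 0.505, 0.405] pointing down, gripper open.
Joint ranges: [-2.53, 2.53], [-0.77, 2.02], [0.04, 2.7], [-1, 4.14], [0.28, 2.66], [-3.11, 3.11]. Speed limits (rad/s): [2.57, 2.57, 3.14, 3.14, 3.14, 3.14].

### API

Orientations are given as [roll, pitch, yaw] about the fixed x, y, z axes, in that order (R = Rz(yaw) Ry(pitch) Rx(roll)).
In Python, from cell import robot gives the robot as it stands.
- The arm moves only by the shell command python3 -m jog 'ROWS' [FORCE]. ROWS is JSON, a list of rows, each an object of numbers: "fingers": the closure, from 0 (fully open) to 1 (shut); "x", "y", "z": the shift along the tool's x, y, z in cm; "spin": the turn about the tool's x in degrees. A call has 1 to 5 rows; each row is the pose to reach, as a shift and turn from the pose commanded when the call began, along the tool's axes at that moment; what a row does not reach only later rows make up. A row lasts 1/8 s, in which the tool goes at most 62.5 mm and 10.7 degrees, less where a joint would pass 70% of its speed; a pose out of reach is approached as far as the arm can. A call with a gripper value outside its range is refused whole. The fingers move at their own pace and stop on an object; FORCE is the grip in N (left out, the last holds). Time passes only in rows, so rows that repeat a pose let the fingers close. It gives the time, the measured TCP pose, the force and the opening at its end, in the units of the state.
- robot.observe(): the state, without advancing time (a new reading comes with each control period).
- robot.read_camera(name): name is "side" or "top"; returns a dict with "color" (400x640x3 uint8, red, green, blue), "mtx" (3x3 intrinsics, pixels), "view" (4x4, takes a point from world to camera coordinates). Camera axes: x right, y down, z forward; pixel columns grow to the right and rows downward; lengths in m; the calibration is good to about 2 mm. A picture is of the moment at which its call begins. There is no depth.
- robot.hand_in(): hands the job in, once; it reports no verdict.
Trained networks look in a picture, given as the dict that the camera call returned (one of the last four; its "shot" number tells which), for a name from the list of things; names that differ only in an ending like _2 or _b are one class to them, and where a whole thing is asked for, a point or a joint stands for the part that bears it (a point fixed in the world has none). Each returns a list of dicts, best first, with "conf" (0 to 1); they miss things now and then, are a little off and sometimes report something else, mostly with a low value. They report only what shows in the picture. A call takes as long as a camera call. They do not tell look-alikes from the thing itself.
- robot.look_for(target, picture): "xy" ([column, row] in pixels, amid what is visible of it).
The state is a dict: "time": time; "qpos": joint angles; "qvel": joint speeds; "joint_efforts": joint torques, N m; "tool_pos": TCP position; "tool_rot": TCP orientation; "contact_force": force on the tool from outside, world axes, zero at the start; "torque": the same for the moment, N m; "opening": finger opening in m.
Only numpy, scipy, OpenCV 4.12 (cv2) and the standard library are available. Lean on these libraries where they do the work, as an engineer would, in place of code of your own. Each camera call takes 0.05 s, during which the arm holds its last target. There are 200 camera calls.

### The job

Before the terminal box is opened, push the loose red insulating sleeve all the way down over the bare brass terminal post and leave it there. Then tug the blue guard by its yellow pull: nobody can see whether it is caught, because the orange slide catch has lost its markings, so if the guard will not come up, slide the catch to its other end and try again. Finish still holding the guard by its pull, at least 45 degrees open (it falls shut if let go), without shifting the clamp meter, the screwdriver or the fuse tray.

Things in the scene. Friction and masses are not known exactly. Their poses are not given: they have to be found in the camera images.
- terminal_box: Grey terminal box fixed to the bench. Origin: centre of the case's underside; x to its back (away from the robot), y to its left, z up. Case 180 (x) x 200 (y) x 98 mm high. The front 38 mm of its top (x -90 to -52) is a fixed strip with the orange catch; behind it lies the blue guard. On the left (y 100 to 210, x -90 to 70) a deck 30 mm high carries two terminal posts.
- post_foot (a point): Foot of the bare brass post, on its axis, on the deck's top 30 mm above the bench (box frame (-50, 165, 30) mm). The post is upright, 14 mm in diameter, 40 mm tall, with a tapered tip. Another post 80 mm behind it (30, 165) already wears a fixed blue sleeve, 28 mm across, top 90 mm above the bench.
- sleeve: Loose rigid red sleeve, an open tube standing upright on the bench: 28 mm outer, 17 mm inner diameter, 60 mm tall, 50 g. Origin: centre of its lower end; z along its axis, up. Fully home, its lower end rests on the deck.
- guard (a joint): Angle of the blue guard in rad: 0 shut, grows as the front edge swings up, stop at 1.3. The guard (140 x 200 x 8 mm, about 0.4 kg) falls shut by its own weight. While it is caught it can rise only about 0.035 rad (some 4 mm at the pull) and then stops hard; free, it lifts with 2 to 4 N at the pull.
- guard_pull (a point): Yellow pull of the guard: a round bar 11 mm thick, 80 mm long, on two end posts (64 mm free between), its axis 35 mm above the guard's top face. This point: middle of the bar, which runs along the box's y. Shut, it lies at box frame (-20, -45, 133) mm: 110 mm in front of the hinge axis and 43 mm above it. It turns with the guard.
- guard_hinge (a point): Middle of the guard's hinge axis, along the box's back edge (box frame (90, 0, 90) mm); the axis runs along the box's y.
- catch (a joint): Orange slide catch, in m: 0 with its knob at the left end (box +y), 0.026 at the right end (box -y), hard stops at both. It starts within 4 mm of the left end, takes about 2 N to slide and stays where put. One end catches the guard, the other frees it; which is which is hidden and varies. It must slide more than about 20 mm, with the guard down, to change over.
- catch_knob (a point): Centre of the top of the catch's orange knob, a post 14 x 14 mm and 26 mm tall standing on the front strip, 124 mm above the bench; moves with the catch (box frame (-72, 50, 124) mm at the left end).
- clamp_meter: Blue and yellow clamp meter lying on the bench, about 210 x 80 x 30 mm; a bystander. Origin: underside, near its middle; x along its length.
- screwdriver: Green-handled screwdriver lying on the bench to the left of the sleeve; a bystander. Origin: underside, x along its length.
- fuse_tray: Small grey open tray with fuses, 110 x 80 x 35 mm; a bystander. Origin: centre of its underside.
Not all that is in view belongs to the job. Several things have the shape of the sleeve; the one meant has the colours described above.

How it is judged:
By the outcome, as a careful person would: the job done as asked, in the order asked, and still so for the second after the job is handed in, while the arm keeps its last pose, push and grip.
It also fails if it takes over 67 s, if anything falls off the work surface, if the arm or the gripper's body presses on something with over 40 N, if the wrist force passes 120 N, or if a joint passes its speed limit or range.

## Working session

There is one attempt and no reset: what is moved stays moved. The work goes in short steps, Python scripts to look and compute and a shell command to move; the robot and the scene stay as the last step left them, time stands still between calls to the robot, and variables do not carry over. Pictures are saved under pics/ and viewed, on a budget of 10 in all, crops included, one or two more only if the job needs it, and the job is handed in when it is done.

```bash
mkdir -p pics; ls; python3 - <<'E'
from cell import robot
import cv2
s=robot.observe();print({k:s[k] for k in('time','tool_pos','tool_rot','contact_force','opening')},robot.pinch_z)
for n in('side','top'):
    p=robot.read_camera(n);cv2.imwrite(f'pics/{n}0.png',p['color'][...,::-1])
    print(n,p['mtx'].tolist(),p['view'].tolist())
    for t in('sleeve','guard_pull','catch_knob','terminal_box','clamp_meter','screwdriver','fuse_tray'):
        print(t,[(d['xy'],round(d['conf'],2)) for d in robot.look_for(t,p)][:5])
E
```

```text
pics
{'time': 0.0, 'tool_pos': array([0.14289504, 0.50504055, 0.40406298]), 'tool_rot': array([ 3.00923731,  1.56930553, -1.97897475]), 'contact_force': array([ 0.04540218, -1.41698525,  0.06170269]), 'opening': 0.09161934937224693} 0.1592
side [[383.39699853974275, 0.0, 322.78321922146574], [0.0, 383.39699853974275, 205.15233321983555], [0.0, 0.0, 1.0]] [[-0.9568435171467423, -0.28968343404361646, -0.023108261184040125, 0.5342333634119293], [-0.14457643669616818, 0.5435048795291569, -0.8268615965687582, 0.1834852774175922], [0.25208755948378514, -0.7878362481941884, -0.5619305191790304, 0.9800639394253778], [0.0, 0.0, 0.0, 1.0]]
sleeve [([288.7, 337.8], 0.74), ([329.9, 287.4], 0.73), ([293.9, 313.9], 0.59), ([327.9, 321.8], 0.57), ([302.5, 283.8], 0.52)]
guard_pull [([317.2, 200.9], 0.57), ([333.5, 213.1], 0.37)]
catch_knob [([224.3, 311.0], 0.7), ([332.4, 214.4], 0.41)]
terminal_box [([313.8, 223.0], 0.56)]
clamp_meter [([379.2, 171.2], 0.66)]
screwdriver [([310.0, 375.6], 0.77)]
fuse_tray [([224.4, 308.4], 0.82), ([316.0, 226.0], 0.75)]
top [[473.9092872384933, 0.0, 314.20912549181475], [0.0, 473.9092872384933, 197.37490387807583], [0.0, 0.0, 1.0]] [[-0.024195434833099362, -0.9996286321981598, -0.012537089888551105, 0.02786262305432717], [-0.9866608619577172, 0.025897218670449595, -0.16071613965619386, 0.6023826748784257], [0.16098113061502436, 0.008481259032200516, -0.9869210423489496, 1.4720364982514775], [0.0, 0.0, 0.0, 1.0]]
sleeve [([222.8, 249.7], 0.62), ([228.4, 222.3], 0.48), ([255.3, 221.6], 0.48), ([206.0, 226.9], 0.38), ([343.6, 196.0], 0.16)]
guard_pull [([341.4, 197.5], 0.62)]
catch_knob [([315.1, 218.3], 0.52)]
terminal_box [([326.3, 199.9], 0.65)]
clamp_meter [([445.5, 239.2], 0.66)]
screwdriver [([191.3, 250.6], 0.5)]
fuse_tray [([220.3, 173.6], 0.55)]
```

View pics/side0.png

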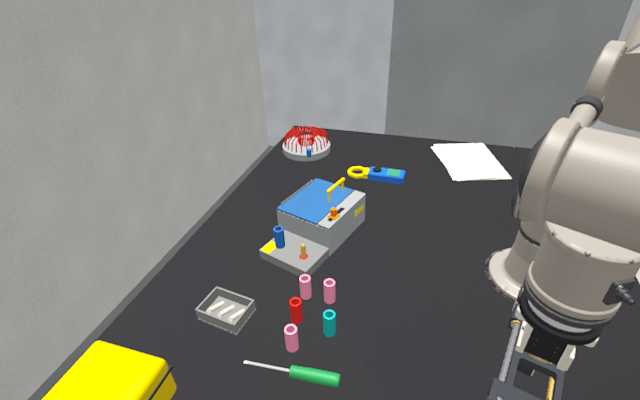

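View pics/top0.png

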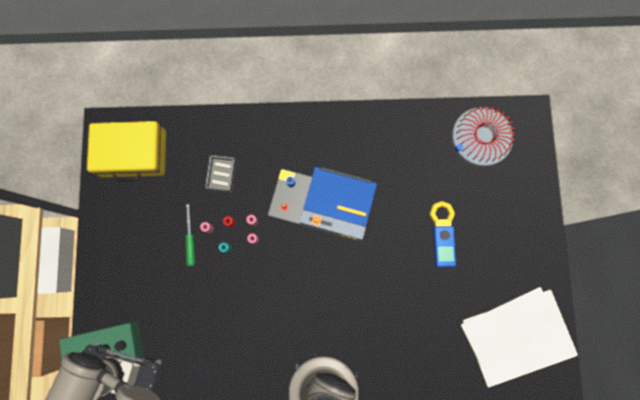

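Sleeve-shaped things in top/side: red (228,221)/(295,310), pinks (206,227)/(291,338), (252,219)/(305,287), (252,239)/(330,291), teal (223,247)/(329,322). Only the one at top (228,221), side (295,310) is red. I'll confirm that in an enlarged crop.

```bash
python3 - <<'E'
import cv2,numpy as np
a=cv2.imread('pics/top0.png')[155:255,195:385];b=cv2.imread('pics/side0.png')[170:350,250:380]
a=cv2.resize(a,None,fx=4.2,fy=4.2,interpolation=cv2.INTER_CUBIC)
cv2.imwrite('pics/c1.png',a)
b=cv2.resize(b,None,fx=3.3,fy=3.3,interpolation=cv2.INTER_CUBIC)
cv2.imwrite('pics/c2.png',b);print(a.shape,b.shape)
E
```

```text
(420, 798, 3) (594, 429, 3)
```

View pics/c1.png

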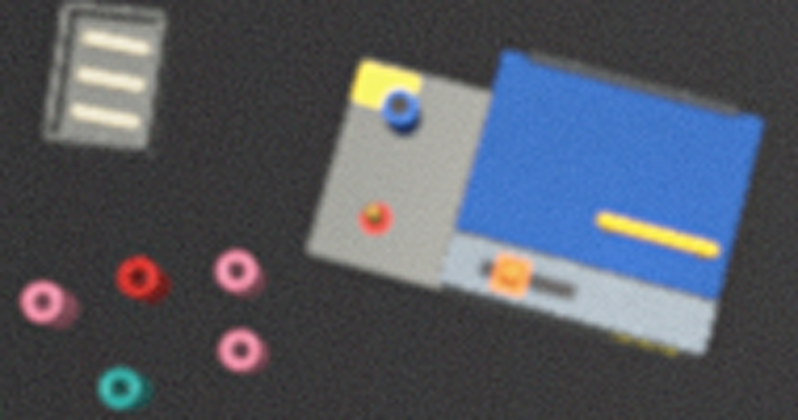

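View pics/c2.png

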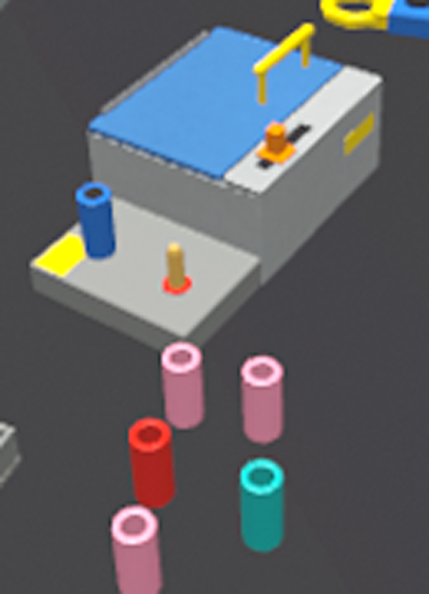

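Red sleeve confirmed: top crop (138,277), side crop (150,435). The bare post carries a red foot ring, and the blue sleeve is on the rear post. Next I fit the box pose from corner and feature pixels.

```bash
cat > h.py <<'E'
import numpy as np
from cell import robot
from scipy.optimize import least_squares
def proj(p,P):
    P=np.atleast_2d(P);c=P@p['view'][:3,:3].T+p['view'][:3,3];u=c@p['mtx'].T;return u[:,:2]/u[:,2:]
def box(q,B):
    B=np.atleast_2d(B)/1000;c,s=np.cos(q[2]),np.sin(q[2])
    return np.c_[q[0]+c*B[:,0]-s*B[:,1],q[1]+s*B[:,0]+c*B[:,1],B[:,2]]
E
python3 - <<'E'
from h import *
t=robot.read_camera('top');s=robot.read_camera('side')
for p in(t,s):
    for k in('mtx','view'):p[k]=np.array(p[k])
T=[((-50,165,70),(375,212)),((30,165,90),(400,106)),((-20,-5,133),(598,218)),((-20,-85,133),(719,251)),((-90,-100,98),(706,354)),((-90,100,98),(442,287)),((90,100,98),(503,50)),((-90,210,30),(308,253)),((70,210,30),(362,59))]
S=[((-50,165,70),(176,245)),((30,165,90),(94,190)),((-90,100,98),(261,192)),((-90,-100,98),(381,77)),((-90,210,30),(185,337)),((70,210,30),(33,264)),((-20,-5,133),(260,70)),((-20,-85,133),(311,29))]
pt=lambda a:(np.array(a,float)+.5)/4.2-.5+[195,155]
ps=lambda a:(np.array(a,float)+.5)/3.3-.5+[250,170]
TB=[a for a,_ in T];Tp=pt([b for _,b in T]);SB=[a for a,_ in S];Sp=ps([b for _,b in S])
def r(q,w=(1,1)): return np.r_[w[0]*(proj(t,box(q,TB))-Tp).ravel(),w[1]*(proj(s,box(q,SB))-Sp).ravel()]
for w in((1,1),(1,0),(0,1)):
    f=least_squares(lambda q:r(q,w),[.6,0,-.2],loss='soft_l1');print(w,f.x.round(4),np.abs(f.fun).max().round(2))
    if w==(1,1): q=f.x;print(r(q).reshape(-1,2).round(1).tolist())
np.save('q.npy',q)
def rs(v,w=(1,1)): return np.r_[w[0]*(proj(t,[[*v,.06]])-pt((138,277))).ravel(),w[1]*(proj(s,[[*v,.06]])-ps((150,435))).ravel()]
for w in((1,1),(1,0),(0,1)): print('sleeve',w,least_squares(lambda v:rs(v,w),[.5,.2]).x.round(4))
for n,b in dict(post=(-50,165,30),pull=(-20,-45,133),knob=(-72,50,124),hinge=(90,0,90)).items(): print(n,box(q,b).round(4))
pos=robot.observe();print(pos['time'])
E
```

```text
(1, 1) [ 0.5777 -0.0626 -0.2913] 1.85
[[-0.3, 0.0], [0.2, 0.0], [1.8, 0.7], [-1.2, -0.2], [-0.1, -0.1], [-0.2, -1.3], [0.6, 0.1], [-0.2, 0.3], [0.5, -0.2], [0.1, 0.3], [0.3, 1.0], [0.5, -0.2], [0.4, -0.0], [0.5, -0.3], [-1.1, -0.2], [-0.1, 0.1], [-1.0, 0.4]]
(1, 0) [ 0.5779 -0.0624 -0.287 ] 1.81
(0, 1) [ 0.5773 -0.0631 -0.2976] 1.1
sleeve (1, 1) [0.5337 0.2894]
sleeve (1, 0) [0.5339 0.289 ]
sleeve (0, 1) [0.5335 0.2897]
post [[0.5772 0.1098 0.03  ]]
pull [[ 0.5456 -0.1     0.133 ]]
knob [[0.5231 0.006  0.124 ]]
hinge [[ 0.6639 -0.0885  0.09  ]]
0.9
```

```bash
cat >> h.py <<'E'
from scipy.spatial.transform import Rotation as Ro
q=np.load('q.npy')
def go(target,jaw=q[2],d=None):
    "shift (cm, tool axes) and spin bringing the grasp point (or point d ahead of TCP) to target"
    s=robot.observe();R=Ro.from_euler('xyz',s['tool_rot']).as_matrix()
    d=robot.pinch_z if d is None else d
    g=np.array(s['tool_pos'])+R[:,0]*d
    v=np.array([np.cos(jaw),np.sin(jaw),0])
    a=np.degrees(np.arctan2(v@-R[:,1]*1.0,v@R[:,2])); a=(a+90)%180-90
    print('grasp pt',g.round(4),'shift',(R.T@(np.array(target)-g)*100).round(2),'spin',round(a,1),'q6',round(s['qpos'][5],2),'op',round(s['opening'],4),'F',np.round(s['contact_force'],1),'t',round(s['time'],2))
E
python3 - <<'E'
from h import *
s=robot.observe();print(Ro.from_euler('xyz',s['tool_rot']).as_matrix().round(3))
go([.5337,.2894,.15]);go([.5337,.2894,.045])
E
```

```text
[[ 0.    -0.962  0.272]
 [ 0.     0.272  0.962]
 [-1.    -0.     0.   ]]
grasp pt [0.143  0.5052 0.2455] shift [  9.55 -43.47 -10.12] spin -89.1 q6 -0.15 op 0.0919 F [ 0.3 -0.4  0.6] t 0.9
grasp pt [0.143  0.5052 0.2455] shift [ 20.05 -43.47 -10.12] spin -89.1 q6 -0.15 op 0.0919 F [ 0.3 -0.4  0.6] t 0.9
```

```bash
python3 -m jog '[{"fingers":0.4,"y":-5,"z":-1,"spin":10},{"fingers":0.4,"y":-10,"z":-2,"spin":20},{"fingers":0.4,"y":-15,"z":-3.5,"spin":30},{"fingers":0.4,"y":-20,"z":-4.5,"spin":40},{"fingers":0.4,"y":-25,"z":-6,"spin":50}]' 20
python3 - <<'E'
from h import *
go([.5337,.2894,.15])
E
```

```text
grasp pt [0.143  0.5052 0.2455] shift [  9.55 -43.47 -10.12] spin -89.1 q6 -0.15 op 0.0919 F [ 0.3 -0.4  0.6] t 0.9$[0]: bad value
```

```bash
python3 -m jog '[{"fingers":0.4,"x":0,"y":-5,"z":-1,"spin":10},{"fingers":0.4,"x":0,"y":-10,"z":-2,"spin":20},{"fingers":0.4,"x":0,"y":-15,"z":-3.5,"spin":30},{"fingers":0.4,"x":0,"y":-20,"z":-4.5,"spin":40},{"fingers":0.4,"x":0,"y":-25,"z":-6,"spin":50}]' 20
python3 - <<'E'
from h import *
go([.5337,.2894,.15])
E
```

```text
time: 1.52
tool_pos: [0.3686, 0.3785, 0.4049]
tool_rot: [0.496, 1.57, 0.913]
contact_force: [-0.4, 0.7, 0.0]
opening: 0.0556
grasp pt [0.3686 0.3785 0.2457] shift [  9.57 -14.84  11.48] spin 40.6 q6 0.24 op 0.0556 F [-0.4  0.7  0. ] t 1.52
```

```bash
python3 -m jog '[{"fingers":0.45,"x":0,"y":-4,"z":3,"spin":10},{"fingers":0.45,"x":2,"y":-8,"z":6,"spin":20},{"fingers":0.45,"x":4,"y":-12,"z":9,"spin":30},{"fingers":0.45,"x":6,"y":-14.8,"z":11.5,"spin":40.6},{"fingers":0.45,"x":8,"y":-14.8,"z":11.5,"spin":40.6}]' 20
python3 - <<'E'
from h import *
go([.5337,.2894,.045])
import cv2
a=robot.read_camera('top')['color'];b=robot.read_camera('side')['color']
c=np.hstack([cv2.resize(a[170:270,150:270],(480,400)),cv2.resize(b[230:370,240:350],(314,400))])
cv2.imwrite('pics/d1.png',c[...,::-1])
E
```

```text
time: 2.15
tool_pos: [0.5351, 0.2897, 0.3235]
tool_rot: [0.146, 1.57, -0.146]
contact_force: [-0.8, 0.1, -0.5]
opening: 0.0502
grasp pt [0.5352 0.2897 0.1643] shift [11.93 -0.07 -0.14] spin -0.0 q6 0.66 op 0.0502 F [-0.8  0.1 -0.5] t 2.15
```

View pics/d1.png

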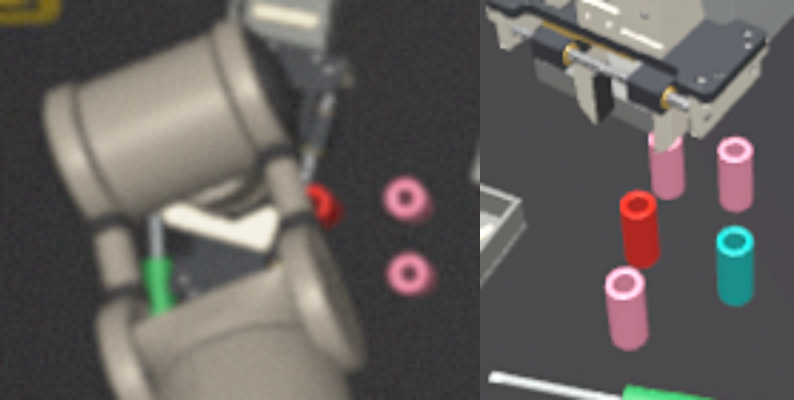

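The gripper sits above the red sleeve (side crop 640,205), with its fingers clear of the neighbours. Going down to grip.

```bash
python3 -m jog '[{"fingers":0.45,"x":4,"y":-0.07,"z":-0.14,"spin":0},{"fingers":0.45,"x":8,"y":-0.07,"z":-0.14,"spin":0},{"fingers":0.45,"x":10.5,"y":-0.07,"z":-0.14,"spin":0},{"fingers":0.45,"x":11.9,"y":-0.07,"z":-0.14,"spin":0},{"fingers":0.5,"x":11.9,"y":-0.07,"z":-0.14,"spin":0}]' 20
python3 -m jog '[{"fingers":1,"x":0,"y":0,"z":0,"spin":0},{"fingers":1,"x":0,"y":0,"z":0,"spin":0},{"fingers":1,"x":0,"y":0,"z":0,"spin":0},{"fingers":1,"x":0,"y":0,"z":0,"spin":0}]' 20
python3 -m jog '[{"fingers":1,"x":-3,"y":0,"z":0,"spin":0},{"fingers":1,"x":-7,"y":0,"z":0,"spin":0},{"fingers":1,"x":-9,"y":0,"z":0,"spin":0}]' 20
python3 - <<'E'
from h import *
pf=box(q,(-50,165,30))[0]
go([pf[0],pf[1],.135])
import cv2
b=robot.read_camera('side')['color']
cv2.imwrite('pics/d2.png',cv2.resize(b[180:330,220:370],(600,600),interpolation=cv2.INTER_CUBIC)[...,::-1])
E
```

```text
time: 2.88
tool_pos: [0.531, 0.2915, 0.2058]
tool_rot: [-2.631, 1.57, -2.916]
contact_force: [-0.8, 0.1, -0.0]
opening: 0.047
time: 3.38
tool_pos: [0.5316, 0.2914, 0.2069]
tool_rot: [0.706, 1.568, 0.42]
contact_force: [0.0, -0.4, 6.5]
opening: 0.0283
time: 3.75
tool_pos: [0.5313, 0.2913, 0.2978]
tool_rot: [0.716, 1.568, 0.429]
contact_force: [0.2, 0.0, -0.3]
opening: 0.0281
grasp pt [0.5317 0.2915 0.1386] shift [  0.35 -16.14   9.5 ] spin 0.3 q6 0.66 op 0.0281 F [ 0.2  0.  -0.3] t 3.75
```

View pics/d2.png

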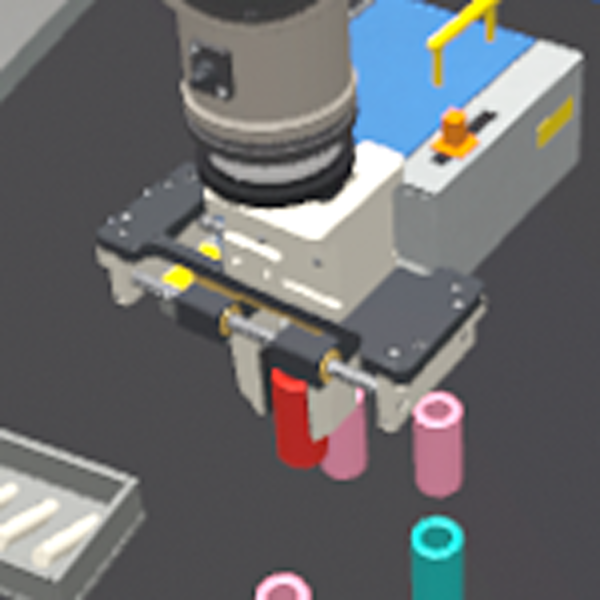

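Sleeve is held (28 mm opening). Moving above the post.

```bash
python3 -m jog '[{"fingers":1,"x":0,"y":-4,"z":2.4,"spin":0},{"fingers":1,"x":0,"y":-8,"z":4.7,"spin":0},{"fingers":1,"x":0,"y":-12,"z":7.1,"spin":0},{"fingers":1,"x":0,"y":-15,"z":8.8,"spin":0.3},{"fingers":1,"x":0,"y":-16.1,"z":9.5,"spin":0.3}]' 20
python3 -m jog '[{"fingers":1,"x":0,"y":0,"z":0,"spin":0},{"fingers":1,"x":0,"y":0,"z":0,"spin":0}]' 20
python3 - <<'E'
from h import *
pf=box(q,(-50,165,30))[0]
go([pf[0],pf[1],.135])
import cv2
p=robot.read_camera('side');np.savez('s1.npz',mtx=p['mtx'],view=p['view'])
b=p['color'];cv2.imwrite('pics/d3raw.png',b[...,::-1])
cv2.imwrite('pics/d3.png',cv2.resize(b[215:275,270:335],None,fx=9,fy=9,interpolation=cv2.INTER_CUBIC)[...,::-1])
print('post foot,tip in crop',((proj(p,[[*pf[:2],.03],[*pf[:2],.07],[*pf[:2],.0885],[*pf[:2],.09]])-[270,215]+.5)*9).round(0).tolist())
E
```

```text
time: 4.42
tool_pos: [0.577, 0.1082, 0.2949]
tool_rot: [-2.79, 1.569, -3.084]
contact_force: [0.1, -0.5, -0.1]
opening: 0.0284
time: 4.68
tool_pos: [0.5765, 0.1111, 0.2955]
tool_rot: [2.75, 1.57, 2.46]
contact_force: [-0.4, 0.7, -0.4]
opening: 0.0276
grasp pt [0.5764 0.1112 0.1363] shift [ 0.13 -0.11  0.11] spin 0.1 q6 0.35 op 0.0276 F [-0.4  0.7 -0.4] t 4.67
post foot,tip in crop [[309.0, 371.0], [302.0, 267.0], [299.0, 218.0], [298.0, 214.0]]
```

View pics/d3.png

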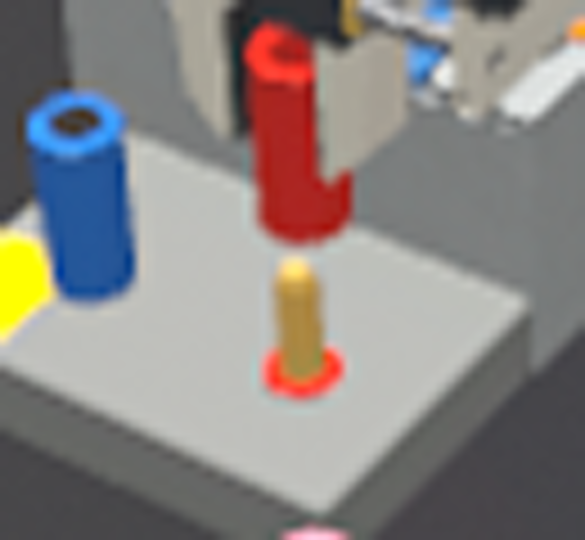

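Side crop: post foot (303,370), tip (296,265). Sleeve lower end is centred near (304,216), about 3.4 mm right of the post axis extended (292). Shifting by that and re-measuring numerically.

```bash
python3 -m jog '[{"fingers":1,"x":0,"y":0.08,"z":0.35,"spin":0},{"fingers":1,"x":0.6,"y":0.08,"z":0.35,"spin":0},{"fingers":1,"x":0.6,"y":0.08,"z":0.35,"spin":0},{"fingers":1,"x":0.6,"y":0.08,"z":0.35,"spin":0}]' 20
cat > m.py <<'E'
from h import *
import cv2
def edges(b):
    f=cv2.resize(b[215:275,270:335],None,fx=9,fy=9,interpolation=cv2.INTER_CUBIC).astype(int)
    red=(f[...,0]>110)&(f[...,1]<70)&(f[...,2]<70)
    gold=(f[...,0]>130)&(f[...,1]>90)&(f[...,2]<110)&(f[...,0]-f[...,2]>60)
    for n,m in(('red',red),('gold',gold)):
        m[:,:230]=0;m[:,360:]=0
        for r in(190,200,210,220,230,240,250,260,270,290,310,330,345):
            c=np.where(m[r])[0]
            if len(c)>8: print(n,r,c[0],c[-1],(c[0]+c[-1])/2)
if __name__=='__main__':
    print('before');edges(cv2.imread('pics/d3raw.png')[...,::-1])
    print('now');b=robot.read_camera('side')['color'];cv2.imwrite('pics/d4raw.png',b[...,::-1]);edges(b)
    go([0.58,.11,.13])
E
python3 m.py
```

```text
time: 5.22
tool_pos: [0.5804, 0.1098, 0.2896]
tool_rot: [-3.055, 1.57, 2.937]
contact_force: [0.2, -1.0, 0.4]
opening: 0.0282
before
red 190 263 350 306.5
red 200 263 350 306.5
red 210 263 350 306.5
red 220 264 344 304.0
red 230 273 335 304.0
gold 240 283 322 302.5
gold 290 277 317 297.0
gold 310 278 317 297.5
gold 330 282 321 301.5
gold 345 280 321 300.5
now
red 190 252 337 294.5
red 200 252 339 295.5
red 210 253 340 296.5
red 220 254 339 296.5
red 230 256 332 294.0
red 240 263 326 294.5
gold 190 248 326 287.0
gold 250 273 312 292.5
gold 290 277 317 297.0
gold 310 278 317 297.5
gold 330 282 321 301.5
gold 345 280 321 300.5
grasp pt [0.5804 0.1098 0.1305] shift [ 0.05  0.01 -0.05] spin -0.0 q6 0.35 op 0.0279 F [0.8 0.7 0.1] t 5.28
```

```bash
python3 -m jog '[{"fingers":1,"x":0.5,"y":0,"z":0.06,"spin":0},{"fingers":1,"x":1.2,"y":0,"z":0.06,"spin":0},{"fingers":1,"x":1.7,"y":0,"z":0.06,"spin":0},{"fingers":1,"x":2.2,"y":0,"z":0.06,"spin":0},{"fingers":1,"x":2.2,"y":0,"z":0.06,"spin":0}]' 20; python3 m.py | sed -n '/now/,$p'
```

```text
time: 5.9
tool_pos: [0.5808, 0.11, 0.267]
tool_rot: [2.75, 1.569, 2.459]
contact_force: [-0.3, 5.1, -3.3]
opening: 0.0281
now
red 190 245 305 275.0
red 200 244 306 275.0
red 210 251 307 279.0
red 220 253 306 279.5
red 230 255 307 281.0
red 240 254 308 281.0
red 250 254 336 295.0
red 260 255 340 297.5
red 270 257 340 298.5
red 290 256 338 297.0
red 310 278 318 298.0
gold 330 282 320 301.0
gold 345 280 321 300.5
grasp pt [0.5806 0.1101 0.1079] shift [-2.21 -0.02 -0.06] spin -0.0 q6 0.35 op 0.0277 F [-0.6  3.5 -3.7] t 5.95
```

```bash
python3 -m jog '[{"fingers":1,"x":0,"y":0.1,"z":0,"spin":0},{"fingers":1,"x":0.5,"y":0.1,"z":0,"spin":0},{"fingers":1,"x":1,"y":0.1,"z":0,"spin":0},{"fingers":1,"x":1,"y":0.1,"z":0,"spin":0}]' 20; python3 m.py | sed -n '/now/,$p'
```

```text
time: 6.45
tool_pos: [0.5811, 0.1106, 0.2571]
tool_rot: [-3.059, 1.57, 2.932]
contact_force: [-2.0, 3.6, -3.4]
opening: 0.0279
now
red 190 243 303 273.0
red 200 244 304 274.0
red 210 244 304 274.0
red 220 244 305 274.5
red 230 245 307 276.0
red 240 253 307 280.0
red 250 255 306 280.5
red 260 254 307 280.5
red 270 255 309 282.0
red 290 257 339 298.0
red 310 257 340 298.5
red 330 265 325 295.0
gold 345 279 322 300.5
grasp pt [0.5809 0.1106 0.0979] shift [-3.21 -0.08 -0.08] spin -0.0 q6 0.35 op 0.0277 F [-2.5  3.5 -4.3] t 6.5
```

```bash
python3 -m jog '[{"fingers":1,"x":0.5,"y":0.06,"z":-0.05,"spin":0},{"fingers":1,"x":1.0,"y":0.06,"z":-0.05,"spin":0},{"fingers":1,"x":1.5,"y":0.06,"z":-0.05,"spin":0},{"fingers":1,"x":1.9,"y":0.06,"z":-0.05,"spin":0},{"fingers":1,"x":2.0,"y":0.06,"z":-0.05,"spin":0}]' 20; python3 -m jog '[{"fingers":1,"x":0.1,"y":0,"z":0,"spin":0},{"fingers":1,"x":0.2,"y":0,"z":0,"spin":0},{"fingers":1,"x":0.2,"y":0,"z":0,"spin":0}]' 20; python3 m.py | sed -n '/now/,$p'
```

```text
time: 7.12
tool_pos: [0.5811, 0.1111, 0.2373]
tool_rot: [-1.758, 1.571, -2.05]
contact_force: [-1.1, 1.6, 0.8]
opening: 0.0277
time: 7.5
tool_pos: [0.5812, 0.1112, 0.2368]
tool_rot: [0.328, 1.569, 0.037]
contact_force: [-4.2, 0.6, 6.8]
opening: 0.028
now
red 190 254 262 258.0
red 200 243 272 257.5
red 210 242 296 269.0
red 220 242 305 273.5
red 230 243 303 273.0
red 240 246 303 274.5
red 250 244 305 274.5
red 260 245 306 275.5
red 270 246 307 276.5
red 290 255 307 281.0
red 310 257 310 283.5
red 330 260 311 285.5
red 345 260 341 300.5
gold 200 336 350 343.0
grasp pt [0.5813 0.1112 0.0776] shift [-5.24 -0.16 -0.09] spin -0.0 q6 0.35 op 0.0282 F [-2.7  0.8  6.6] t 7.55
```

Sleeve has bottomed: grasp height fell to 0.0776 and the push reads 6.8 N. Releasing and rising.

```bash
python3 -m jog '[{"fingers":0.5,"x":0,"y":0,"z":0,"spin":0},{"fingers":0.45,"x":0,"y":0,"z":0,"spin":0},{"fingers":0.45,"x":0,"y":0,"z":0,"spin":0},{"fingers":0.45,"x":-1,"y":0,"z":0,"spin":0},{"fingers":0.45,"x":-3,"y":0,"z":0,"spin":0}]' 20
python3 -m jog '[{"fingers":0.45,"x":-5,"y":0,"z":0,"spin":0},{"fingers":0.45,"x":-10,"y":0,"z":0,"spin":0},{"fingers":0.45,"x":-12,"y":0,"z":0,"spin":0}]' 20
python3 - <<'E'
from h import *
go([.547,-.0995,.19],d=.166)
import cv2
b=robot.read_camera('side')['color'];cv2.imwrite('pics/d5.png',cv2.resize(b[180:290,250:380],(780,660),interpolation=cv2.INTER_CUBIC)[:600,...,::-1])
E
```

```text
time: 8.18
tool_pos: [0.5809, 0.1112, 0.2658]
tool_rot: [-2.815, 1.569, -3.106]
contact_force: [0.5, 0.3, 0.3]
opening: 0.0507
time: 8.55
tool_pos: [0.5812, 0.1113, 0.3901]
tool_rot: [0.36, 1.564, 0.069]
contact_force: [0.7, -0.3, -0.7]
opening: 0.0505
grasp pt [0.5822 0.1113 0.2241] shift [  3.38 -21.21   2.67] spin -0.0 q6 0.35 op 0.0505 F [ 0.7 -0.3 -0.7] t 8.55
```

View pics/d5.png

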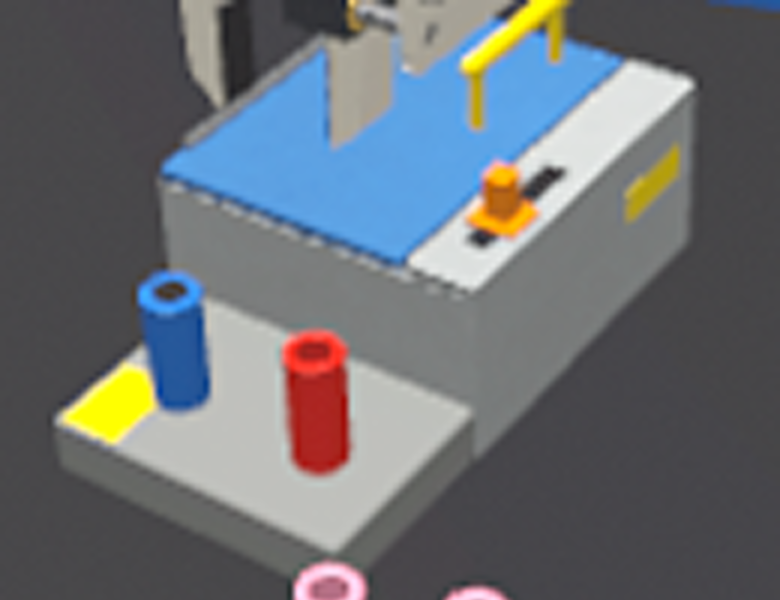

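The red sleeve stands fully home (crop 318,400), foot ring hidden, level with the blue one. Now to the pull.

```bash
python3 -m jog '[{"fingers":0.45,"x":0,"y":-5,"z":0.6,"spin":0},{"fingers":0.45,"x":0,"y":-10,"z":1.3,"spin":0},{"fingers":0.45,"x":1,"y":-15,"z":2,"spin":0},{"fingers":0.45,"x":2,"y":-19,"z":2.7,"spin":0},{"fingers":0.45,"x":3.4,"y":-21.2,"z":2.7,"spin":0}]' 20
python3 -m jog '[{"fingers":0.45,"x":0,"y":0,"z":0,"spin":0}]' 20
python3 - <<'E'
from h import *
import cv2
go([.547,-.0995,.133],d=.166)
p=robot.read_camera('side');b=p['color'];cv2.imwrite('pics/d6.png',cv2.resize(b[140:250,270:390],(720,660),interpolation=cv2.INTER_CUBIC)[:600,...,::-1])
E
```

```text
time: 9.22
tool_pos: [0.5455, -0.1017, 0.3514]
tool_rot: [-0.413, 1.57, -0.706]
contact_force: [0.5, -0.1, 0.6]
opening: 0.0502
time: 9.35
tool_pos: [0.5452, -0.1009, 0.3505]
tool_rot: [3.123, 1.568, 2.828]
contact_force: [-0.2, 0.1, -0.6]
opening: 0.0504
grasp pt [ 0.5448 -0.1007  0.1845] shift [5.15 0.18 0.19] spin -0.2 q6 -0.03 op 0.0504 F [-0.2  0.1 -0.6] t 9.35
```

View pics/d6.png

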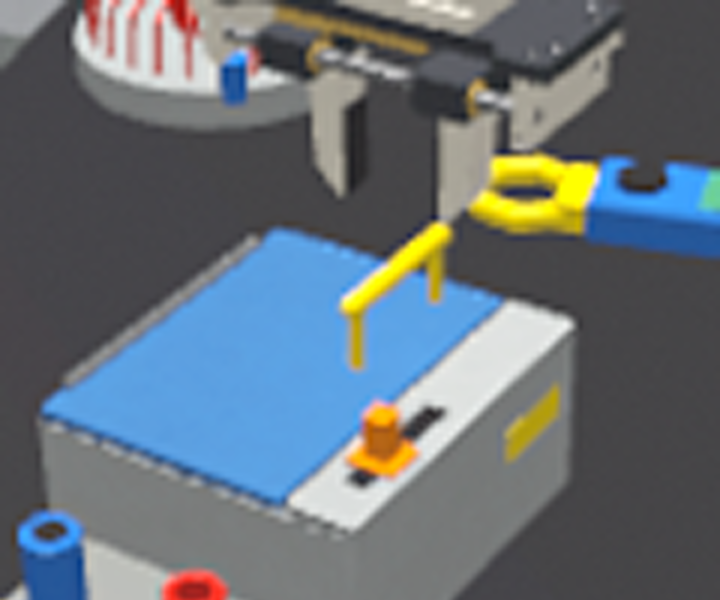

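The fingers straddle the bar (mid crop 397,270), and their tips' midpoint (397,205) lies directly above it. Descend, grip and tug gently.

```bash
python3 -m jog '[{"fingers":0.45,"x":2,"y":0.1,"z":0.1,"spin":0},{"fingers":0.45,"x":4,"y":0.1,"z":0.1,"spin":0},{"fingers":0.45,"x":5.1,"y":0.1,"z":0.1,"spin":0},{"fingers":0.6,"x":5.1,"y":0.1,"z":0.1,"spin":0},{"fingers":1,"x":5.1,"y":0.1,"z":0.1,"spin":0}]' 25
python3 -m jog '[{"fingers":1,"x":0,"y":0,"z":0,"spin":0},{"fingers":1,"x":0,"y":0,"z":0,"spin":0},{"fingers":1,"x":0,"y":0,"z":0,"spin":0},{"fingers":1,"x":0,"y":0,"z":0,"spin":0}]' 25
python3 -m jog '[{"fingers":1,"x":-0.3,"y":0,"z":0,"spin":0},{"fingers":1,"x":-0.5,"y":0,"z":0,"spin":0},{"fingers":1,"x":-0.7,"y":0,"z":0,"spin":0},{"fingers":1,"x":-0.7,"y":0,"z":0,"spin":0}]' 25
```

```text
time: 10.02
tool_pos: [0.5475, -0.0987, 0.3015]
tool_rot: [0.071, 1.569, -0.22]
contact_force: [-0.7, 0.2, -0.3]
opening: 0.035
time: 10.52
tool_pos: [0.5473, -0.099, 0.3011]
tool_rot: [0.141, 1.57, -0.151]
contact_force: [0.3, 0.1, 2.1]
opening: 0.01
time: 11.02
tool_pos: [0.5484, -0.0994, 0.3054]
tool_rot: [0.152, 1.568, -0.14]
contact_force: [14.3, -3.3, -21.7]
opening: 0.01
```

```bash
python3 -m jog '[{"fingers":1,"x":0,"y":0,"z":0.2,"spin":0},{"fingers":1,"x":0,"y":0,"z":0.25,"spin":0},{"fingers":1,"x":-0.2,"y":0,"z":0.33,"spin":0},{"fingers":1,"x":-0.2,"y":0,"z":0.33,"spin":0}]' 25
python3 - <<'E'
from h import *
go(box(q,(-72,50,124))[0]+[.0017,.0005,.04],d=.166)
E
```

```text
time: 11.52
tool_pos: [0.55, -0.0999, 0.3058]
tool_rot: [3.093, 1.565, 2.802]
contact_force: [7.7, -2.2, -27.8]
opening: 0.0103
grasp pt [ 0.5491 -0.0996  0.1398] shift [-2.39  9.46 -5.39] spin -0.0 q6 -0.03 op 0.0103 F [  7.7  -2.2 -27.8] t 11.53
```

Caught: it rose about 4.5 mm and stopped hard at 28 N along the arc. Lowering, releasing, going to the catch.

```bash
python3 -m jog '[{"fingers":1,"x":0.4,"y":0,"z":-0.2,"spin":0},{"fingers":1,"x":0.9,"y":0,"z":-0.33,"spin":0},{"fingers":0.6,"x":0.9,"y":0,"z":-0.33,"spin":0},{"fingers":0.5,"x":0.9,"y":0,"z":-0.33,"spin":0},{"fingers":0.5,"x":0.9,"y":0,"z":-0.33,"spin":0}]' 25
python3 -m jog '[{"fingers":0.5,"x":-1,"y":0,"z":0,"spin":0},{"fingers":0.5,"x":-4,"y":0,"z":0,"spin":0},{"fingers":0.5,"x":-5,"y":3,"z":-2,"spin":0},{"fingers":0.5,"x":-5,"y":8,"z":-4,"spin":0},{"fingers":0.5,"x":-5,"y":9.3,"z":-5.1,"spin":0}]' 25
python3 -m jog '[{"fingers":0.5,"x":0,"y":0,"z":0,"spin":0},{"fingers":0.5,"x":0,"y":0,"z":0,"spin":0}]' 25
python3 - <<'E'
from h import *
import cv2
go(box(q,(-72,48,118))[0]+[.0017,.0005,.0],d=.166)
p=robot.read_camera('side');b=p['color'];cv2.imwrite('pics/d7.png',cv2.resize(b[150:250,280:380],(600,600),interpolation=cv2.INTER_CUBIC)[...,::-1])
E
```

```text
time: 12.15
tool_pos: [0.5471, -0.0989, 0.3009]
tool_rot: [1.203, 1.571, 0.912]
contact_force: [0.4, 0.7, -0.0]
opening: 0.0352
time: 12.78
tool_pos: [0.5246, 0.007, 0.3516]
tool_rot: [0.652, 1.57, 0.362]
contact_force: [-0.0, -0.2, 0.5]
opening: 0.046
time: 13.02
tool_pos: [0.5253, 0.0038, 0.3509]
tool_rot: [-0.527, 1.57, -0.819]
contact_force: [0.2, 0.0, 0.6]
opening: 0.0459
grasp pt [0.5254 0.0038 0.1849] shift [ 6.69  0.04 -0.14] spin -0.0 q6 0.15 op 0.0459 F [0.2 0.  0.6] t 13.03
```

View pics/d7.png

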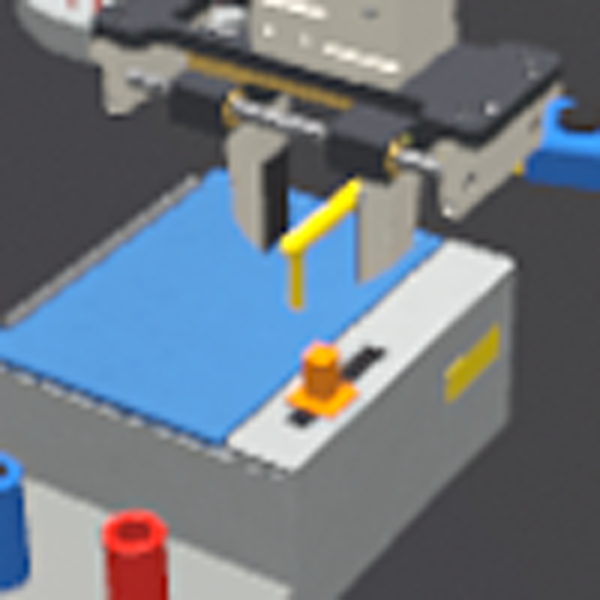

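The tips' midpoint (318,262) is directly above the knob (322,350). Descend, grip and slide to the right end.

```bash
python3 -m jog '[{"fingers":0.5,"x":3,"y":0,"z":-0.1,"spin":0},{"fingers":0.5,"x":5,"y":0,"z":-0.1,"spin":0},{"fingers":0.5,"x":6.6,"y":0,"z":-0.1,"spin":0},{"fingers":0.7,"x":6.6,"y":0,"z":-0.1,"spin":0},{"fingers":1,"x":6.6,"y":0,"z":-0.1,"spin":0}]' 20
python3 -m jog '[{"fingers":1,"x":0,"y":0,"z":0,"spin":0},{"fingers":1,"x":0,"y":0,"z":0,"spin":0},{"fingers":1,"x":0,"y":0,"z":0,"spin":0}]' 20
python3 -m jog '[{"fingers":1,"x":0,"y":-0.7,"z":0,"spin":0},{"fingers":1,"x":0,"y":-1.4,"z":0,"spin":0},{"fingers":1,"x":0,"y":-2.1,"z":0,"spin":0},{"fingers":1,"x":0,"y":-2.5,"z":0,"spin":0},{"fingers":1,"x":0,"y":-2.5,"z":0,"spin":0}]' 20
python3 -m jog '[{"fingers":1,"x":0,"y":-0.2,"z":0,"spin":0},{"fingers":1,"x":0,"y":-0.4,"z":0,"spin":0},{"fingers":1,"x":0,"y":-0.4,"z":0,"spin":0}]' 20
```

```text
time: 13.7
tool_pos: [0.5245, 0.0044, 0.2852]
tool_rot: [0.155, 1.57, -0.138]
contact_force: [0.8, -0.7, 0.8]
opening: 0.0305
time: 14.08
tool_pos: [0.5244, 0.0049, 0.2854]
tool_rot: [0.06, 1.569, -0.231]
contact_force: [0.5, -1.4, 2.6]
opening: 0.014
time: 14.7
tool_pos: [0.517, -0.0197, 0.2854]
tool_rot: [-0.12, 1.569, -0.412]
contact_force: [2.2, -1.3, 5.7]
opening: 0.0136
time: 15.08
tool_pos: [0.5164, -0.0211, 0.2853]
tool_rot: [1.184, 1.565, 0.891]
contact_force: [7.4, 14.3, 3.6]
opening: 0.0141
```

The catch travelled about 26 mm and met the stop (14 N). Back to the pull.

```bash
python3 -m jog '[{"fingers":0.6,"x":0,"y":0,"z":0,"spin":0},{"fingers":0.5,"x":0,"y":0,"z":0,"spin":0},{"fingers":0.45,"x":0,"y":0,"z":0,"spin":0},{"fingers":0.45,"x":-3,"y":0,"z":0,"spin":0},{"fingers":0.45,"x":-6.5,"y":0,"z":0,"spin":0}]' 25
python3 -m jog '[{"fingers":0.45,"x":0,"y":-3,"z":2,"spin":0},{"fingers":0.45,"x":0,"y":-6.5,"z":5,"spin":0},{"fingers":0.45,"x":0,"y":-6.5,"z":5.2,"spin":0},{"fingers":0.45,"x":0,"y":-6.5,"z":5.2,"spin":0}]' 25
python3 - <<'E'
from h import *
go([.5475,-.099,.1352],d=.166)
E
```

```text
time: 15.7
tool_pos: [0.5154, -0.023, 0.3497]
tool_rot: [-2.982, 1.568, 3.009]
contact_force: [0.9, -0.0, -0.3]
opening: 0.0502
time: 16.2
tool_pos: [0.5465, -0.0998, 0.3492]
tool_rot: [2.91, 1.569, 2.618]
contact_force: [0.1, -0.2, 0.9]
opening: 0.0507
grasp pt [ 0.5463 -0.0997  0.1832] shift [4.8 0.1 0.1] spin -0.1 q6 -0.03 op 0.0507 F [ 0.1 -0.2  0.9] t 16.2
```

```bash
python3 -m jog '[{"fingers":0.45,"x":2,"y":0.1,"z":0.1,"spin":0},{"fingers":0.45,"x":4,"y":0.1,"z":0.1,"spin":0},{"fingers":0.45,"x":4.8,"y":0.1,"z":0.1,"spin":0},{"fingers":0.6,"x":4.8,"y":0.1,"z":0.1,"spin":0},{"fingers":1,"x":4.8,"y":0.1,"z":0.1,"spin":0}]' 25
python3 -m jog '[{"fingers":1,"x":0,"y":0,"z":0,"spin":0},{"fingers":1,"x":0,"y":0,"z":0,"spin":0},{"fingers":1,"x":0,"y":0,"z":0,"spin":0},{"fingers":1,"x":0,"y":0,"z":0,"spin":0}]' 25
python3 -m jog '[{"fingers":1,"x":-0.3,"y":0,"z":0.13,"spin":0},{"fingers":1,"x":-0.6,"y":0,"z":0.26,"spin":0},{"fingers":1,"x":-0.95,"y":0,"z":0.42,"spin":0},{"fingers":1,"x":-0.95,"y":0,"z":0.42,"spin":0}]' 25
```

```text
time: 16.82
tool_pos: [0.5483, -0.099, 0.3025]
tool_rot: [0.061, 1.569, -0.23]
contact_force: [-0.5, 0.0, -0.7]
opening: 0.0351
time: 17.32
tool_pos: [0.5477, -0.0991, 0.3019]
tool_rot: [3.11, 1.569, 2.819]
contact_force: [-5.3, 1.1, 4.8]
opening: 0.01
time: 17.82
tool_pos: [0.5515, -0.1003, 0.3106]
tool_rot: [3.139, 1.567, 2.847]
contact_force: [-5.9, 0.9, -2.0]
opening: 0.0099
```

Free now (lifts with ~2 N). Continuing along the arc.

```bash
python3 -m jog '[{"fingers":1,"x":-0.9,"y":0,"z":0.45,"spin":0},{"fingers":1,"x":-1.76,"y":0,"z":1.0,"spin":0},{"fingers":1,"x":-2.56,"y":0,"z":1.65,"spin":0},{"fingers":1,"x":-3.3,"y":0,"z":2.35,"spin":0},{"fingers":1,"x":-3.98,"y":0,"z":3.1,"spin":0}]' 25
python3 -m jog '[{"fingers":1,"x":0,"y":0,"z":0,"spin":0}]' 25
```

```text
time: 18.45
tool_pos: [0.5809, -0.1091, 0.3517]
tool_rot: [-3.06, 1.566, 2.932]
contact_force: [-11.7, 2.4, 6.7]
opening: 0.0101
time: 18.58
tool_pos: [0.5813, -0.1093, 0.3526]
tool_rot: [-2.951, 1.568, 3.04]
contact_force: [-11.8, 2.2, 8.7]
opening: 0.0101
```

```bash
python3 -m jog '[{"fingers":1,"x":-0.2,"y":0,"z":-0.1,"spin":0},{"fingers":1,"x":-0.8,"y":0,"z":0.73,"spin":0},{"fingers":1,"x":-1.34,"y":0,"z":1.62,"spin":0},{"fingers":1,"x":-1.8,"y":0,"z":2.57,"spin":0},{"fingers":1,"x":-2.18,"y":0,"z":3.55,"spin":0}]' 25
python3 -m jog '[{"fingers":1,"x":0,"y":0,"z":0,"spin":0}]' 25
python3 - <<'E'
from h import *
s=robot.observe();R=Ro.from_euler('xyz',s['tool_rot']).as_matrix();g=s['tool_pos']+R[:,0]*.166
c,n=np.cos(q[2]),np.sin(q[2]);d=g-q_ if (q_:=np.array([q[0]+.0017,q[1]+.0005,0])) is not None else 0
bx=c*d[0]+n*d[1];print('bar box x,z',bx,g[2],'angle',158.6-np.degrees(np.arctan2(g[2]-.09,bx-.09)),'r',np.hypot(g[2]-.09,bx-.09))
E
```

```text
time: 19.2
tool_pos: [0.6162, -0.1199, 0.3746]
tool_rot: [-0.54, 1.57, -0.832]
contact_force: [-6.0, -0.7, 6.6]
opening: 0.01
time: 19.32
tool_pos: [0.6167, -0.1201, 0.3748]
tool_rot: [-0.162, 1.567, -0.454]
contact_force: [-5.9, -0.5, 6.2]
opening: 0.01
bar box x,z 0.052895700954844894 0.20883618950723715 angle 51.26003677523154 r 0.12449405184277793
```

```bash
python3 -m jog '[{"fingers":1,"x":-0.2,"y":0,"z":0.4,"spin":0},{"fingers":1,"x":-0.35,"y":0,"z":0.8,"spin":0},{"fingers":1,"x":-0.35,"y":0,"z":0.8,"spin":0},{"fingers":1,"x":-0.35,"y":0,"z":0.8,"spin":0}]' 25
python3 - <<'E'
from h import *
import cv2
p=robot.read_camera('side');b=p['color'];t=robot.read_camera('top')['color']
c=np.hstack([cv2.resize(b[120:400,200:420],(440,560)),cv2.resize(t[140:300,170:470],(340,182)) if 0 else cv2.copyMakeBorder(cv2.resize(t[140:280,170:470],(360,168)),0,392,0,0,0)])
cv2.imwrite('pics/e1.png',c[...,::-1])
s=robot.observe();print(s['tool_pos'],s['contact_force'],s['opening'])
E
```

```text
time: 19.82
tool_pos: [0.6236, -0.1222, 0.3772]
tool_rot: [-0.382, 1.569, -0.674]
contact_force: [-4.2, -1.7, 5.2]
opening: 0.0098
[ 0.62356541 -0.12215135  0.37718947] [-4.50564002 -1.65462892  4.30959524] 0.009991880586812083
```

View pics/e1.png

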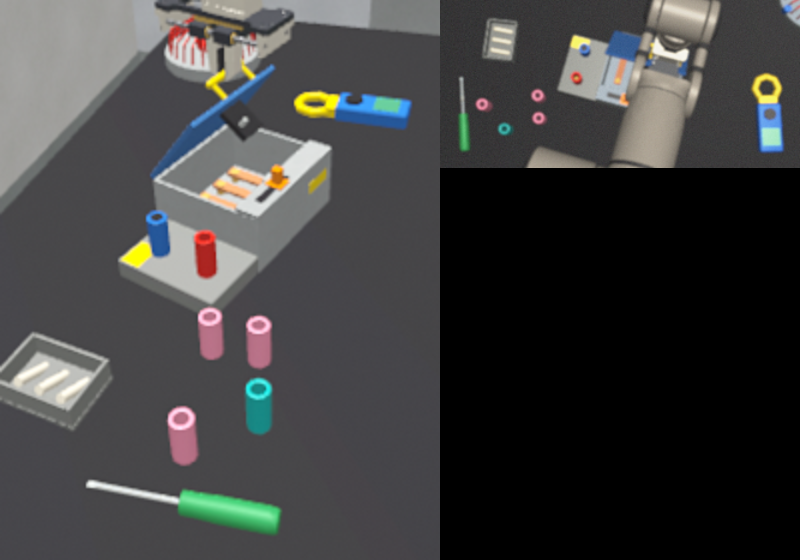

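The guard is open with its pull in the fingers (crop 230,75). The sleeve is on the post (205,253), and the tray, screwdriver and clamp meter are where they were. Handing in.

```bash
python3 -c "
from cell import robot
print(robot.hand_in());s=robot.observe();print(s['time'],s['opening'],s['contact_force'])"
```

```text
the job is handed in; nothing more can be done
None
the job is handed in; nothing more can be done
```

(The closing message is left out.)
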